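# Put the jar mill into its blue gear and start it

## Robot

A 6-joint arm with a two-finger parallel gripper is mounted at the origin on a cart in front of the work surface, level with it; the furniture and walls round the work are solid. World frame = base frame: x ahead of the robot, y to its left, z up, the work surface at z = 0. Lengths are in m, angles in rad, forces in N, time in s.
With the tool pointing down it reaches from about 0.325 to 0.875 m from the base axis. Payload 4.4 kg.
Tool frame: the origin (TCP) lies midway between the tips of the shut fingers; the grasp point (between the pads) lies 19 mm behind it; y points along the fingers, z is the direction in which the jaws open and shut, and the axes are right-handed (so a half turn about y gives the same grasp; the last joint's range is limited). The gripper opens to 85 mm and grips with 20 to 120 N. Pads are 22 mm wide; open, the fingers measure 114 mm over their backs; the gripper's body (76 mm by 85 mm) begins 54 mm behind the grasp point. The pads swing forward as they close: fully open they stand 13 mm farther back than shut.
Start: joints at [1.169, 0.207, 1.542, -0, 1.393, -0.15], TCP at [0.143, 0.557, 0.21] pointing down, gripper open.
Joint ranges: [-2.73, 2.73], [-0.86, 2.22], [0.23, 2.46], [-1.11, 4.25], [0.08, 2.63], [-2.82, 2.82]. Speed limits (rad/s): [2.79, 2.79, 3.14, 3.14, 3.14, 3.14].

## Interface

Orientations are given as a unit quaternion [x, y, z, w].
In Python, from workcell import robot gives the robot as it stands. The module is installed in compiled form; this text tells all that it offers.
- The arm moves only by the tool carry_out, never from a script. Its argument "increments" is a list of rows, each a list of 3 entries, a list of its own where there are three numbers: the shift along the tool's x, y, z in mm, then the turn, a rotation vector about the tool's x, y, z in rad, then the opening, from 0 (shut) to 1 (fully open). A call has 1 to 12 rows; each row is the pose to reach, as a shift and turn from the pose measured when the call began, along the tool's axes at that moment; what a row does not reach only later rows make up. A row lasts 1/12 s, in which the tool goes at most 41.7 mm and 7.16 degrees, less where a joint would pass 70% of its speed; a pose out of reach is approached as far as the arm can. A call with a gripper value outside its range is refused whole. The fingers move at their own pace and stop on an object; the grip force is fixed at half the most. Time passes only in rows, so rows that repeat a pose let the fingers close. It gives the time, the measured TCP pose, the force and the opening at its end, in the units of the state.
- robot.get_state(): the state, without advancing time (a new reading comes with each control period).
- robot.camera(name): name is "scene" or "top" or "wrist"; returns the picture (400x640x3 uint8, red, green, blue); there is no depth.
- robot.get_calibration(name): a dict with "camera_matrix" (3x3 intrinsics, pixels), "rvec" (rotation vector, rad) and "tvec" (3), from world to camera coordinates, as OpenCV has them; the wrist camera has in their place "mount" (4x4, takes a point from camera to tool coordinates, whose origin is the TCP and whose axes are the tool frame's). Camera axes: x right, y down, z forward; pixel columns grow to the right and rows downward; lengths in m; the calibration is good to about 2 mm. A picture is of the moment at which its call begins: read the wrist's pose just before it. get_calibration takes no time and is no camera call.
- robot.close_job(): hands the job in, once; it reports no verdict.
The state is a dict: "time_s": time; "q": joint angles; "joint_vel": joint speeds; "tau": joint torques, N m; "tcp_pos": TCP position; "orientation": TCP orientation; "contact_force": force on the tool from outside, world axes, zero at the start; "ft_torque": the same for the moment, N m; "grip_width": finger opening in m.
Only numpy, scipy, OpenCV 4.12 (cv2) and the standard library are available. Lean on these libraries where they do the work, as an engineer would, in place of code of your own. Each camera call takes 0.05 s, during which the arm holds its last target.

## Task

Change gear on the jar mill: push the gear lever along the H-shaped gate, out of the left arm, across the middle passage and fully home into the slot with the blue tag, then press the green start button right down and let it go. Push the knob only with the outside of the fingers, never taking it between them. Do not press start before the lever is home, leave the red stop button alone, and do not disturb the jar on the rollers or the loose bottles and stopper.

Things in the scene. Friction and masses are not known exactly. Their poses are not given: they have to be found in the camera images.
- mill: White bench jar mill, fixed. Origin on the worktop under the middle of the gear gate; x from its front (towards the robot) to its back, y to its left, z up; turned up to 0.25 rad. Drive housing: x -135 to 65 mm, y -80 to 75 mm, deck 90 mm high. Left of it (y 75 to 234, x -95 to 25 mm) two black rollers with a red-lidded jar lying on them, highest point 126 mm.
- gate_middle (a point): Middle of the H gate, on top of its steel plate (94 x 68 mm, 96.5 mm above the worktop); axes as the mill's. Two straight arms along x at y +15 (left) and -15 mm (right), joined through the middle by a passage along y, 20 mm wide at its narrowest; the 9 mm lever rod goes to x +20 and -20 mm. The tongues between the arms have round tips (radius 7.5 mm) that guide the rod into the passage.
- knob (a point): Centre of the black ball knob (30 mm diameter) on top of the gear lever, a 9 mm steel rod that tilts about a point 67.5 mm below gate_middle; knob centre 121 mm from that point: 150 mm above the worktop when upright, 141 mm at the ends of the slots. From the middle the knob moves 37 mm fore or aft to the end of an arm and 28 mm sideways to an arm.
- lever_pin (a point): Point on the lever rod's axis at the gate plate, 65 mm from its pivot. Fully home in a slot it is 16.5 mm (horizontally) from that slot's tag.
- gear_lever (a joint): Fore-and-aft tilt of the lever, rad: 0 in the middle (cross passage), positive with the knob away from the mill's front (+x of the mill), ends at +0.3125 and -0.3125. Stiff hinge, stays where it is left; about 2 N at the knob moves it.
- gear_select (a joint): Sideways tilt of the lever, rad: negative with the knob to the left (+y of the mill), -0.2325 in the left arm, +0.2325 in the right arm, 0 half-way. It can change only when the lever is in the cross passage (gear_lever between about -0.08 and 0.08). Stays where it is left; about 2 N at the knob moves it.
- blue_tag: Blue disc, 16 mm across, on the gate plate just past the end of the slot that is wanted: always at the right arm of the H, at its far or its near end (in gate_middle's frame x +34.5 or -36.5 mm, y -15 mm). The red tag marks the other end of that arm; white (far) and yellow (near) tags mark the left arm.
- start (a joint): Green start button, a spring plunger pressed straight down: 0 released, 0.006 m fully down; fully down takes 5 N, it counts as pressed from 0.0045 m. It springs back.
- start_top (a point): Centre of the top of the green button (22 mm diameter, 112 mm above the worktop), on the front of the mill's deck, right-hand one of the two.
- stop (a joint): Red stop button, the left-hand one of the two, same make as the green one; not to be pressed.
- stop_top (a point): Centre of the top of the red stop button, 61 mm to the left of the green one.
- jar: Jar with a red lid (63 mm diameter, 98 mm long) lying loose on the mill's rollers, lid to the left; origin at the centre of its bottom. Bystander.
- pe_bottle: Small white plastic bottle (52 mm diameter, 100 mm high) standing loose in front of the rollers; origin under its centre. Bystander.
- wash_bottle: Wash bottle with blue cap and spout (219 mm high, 72 mm wide) standing loose behind the rollers; origin under its centre. Bystander.
- stopper: Red-brown rubber stopper (28 mm) standing loose in front of the mill; origin under its centre. Bystander.

How it is judged:
On the way, in this order (a step that is already met when the one before it is completed fails the run):
1. the gear lever is fully home in the slot with the blue tag (horizontal distance between lever_pin and blue_tag below 0.0205 m), for 0.2 s.
2. the green start button is pressed down while the lever is home (value of joint start above 0.0045 m and horizontal distance between lever_pin and blue_tag below 0.0205 m), for 0.05 s.
At the end, for the whole second after the job is handed in: The lever stays home in the blue slot (its rod at the gate within 4 mm of the end of the slot), both buttons are up again after start has been pressed, and the jar, bottles and stopper are within 20 mm of where they stood (horizontal distance between lever_pin and blue_tag below 0.0205 m and value of joint each of start, stop below 0.0015 m and distance of each of jar, pe_bottle, wash_bottle, stopper from where it was at the start of the episode below 0.02 m); the robot touches nothing.
It fails at once if start is pressed while the lever is not home in the blue slot (value of joint start above 0.003 m and horizontal distance between lever_pin and blue_tag above 0.0225 m).
It fails at once if the stop button is pressed (value of joint stop above 0.003 m).
It fails at once if the knob is taken between the fingers (distance between the grasp point and knob below 0.016 m).
It fails at once if the jar, a bottle or the stopper is disturbed (distance of any of jar, pe_bottle, wash_bottle, stopper from where it was at the start of the episode above 0.02 m).
It also fails if it takes over 61 s, if anything falls off the work surface, if the arm or the gripper's body presses on something with over 40 N, if the wrist force passes 120 N, or if a joint passes its speed limit or range.

## Working session

There is one attempt and no reset: what is moved stays moved. The work goes in short steps, Python scripts to look and compute and a tool call to move; the robot and the scene stay as the last step left them, time stands still between calls to the robot, and variables do not carry over. Pictures are saved under pics/ and viewed, and the job is handed in when it is done.

Besides the shell and the picture viewer there is one more tool, called as a command line: name --argument value ..., lists and objects as JSON in quotes. carry_out: Moves the arm, as the interface text tells. Its arguments: {"type":"object","properties":{"increments":{"type":"array"}},"required":["increments"]}

```bash
mkdir -p pics
cat > h.py <<'E'
import numpy as np, cv2
from workcell import robot
from scipy.spatial.transform import Rotation as R
def snap(n,f):
    im=robot.camera(n); cv2.imwrite('pics/'+f,im[:,:,::-1]); return im
def rays(n,st=None):
    c=robot.get_calibration(n);K=np.array(c['camera_matrix'],float)
    if 'rvec' in c:
        Rm=cv2.Rodrigues(np.array(c['rvec'],float))[0];t=np.array(c['tvec'],float).ravel()
        return K,Rm,t
    M=np.array(c['mount']);T=np.eye(4);T[:3,:3]=R.from_quat(st['orientation']).as_matrix();T[:3,3]=st['tcp_pos']
    W=np.linalg.inv(T@M);return K,W[:3,:3],W[:3,3]
def cast(cam,uv,z):
    K,Rm,t=cam;d=Rm.T@np.linalg.inv(K)@np.array([uv[0],uv[1],1.]);o=-Rm.T@t
    return o+d*(z-o[2])/d[2]
def proj(cam,p):
    K,Rm,t=cam;q=K@(Rm@np.array(p)+t);return q[:2]/q[2]
E
python3 - <<'E'
from h import *
st=robot.get_state();print(st)
for n in ['scene','top','wrist']: snap(n,n+'0.png')
E
```

```text
{'time_s': 0.0, 'q': array([ 1.16950865e+00,  2.07412991e-01,  1.54300200e+00,  4.59769175e-06,
        1.39346678e+00, -1.50493727e-01]), 'joint_vel': array([-0.00071688, -0.00094176,  0.00093975, -0.00037528,  0.0004585 ,
        0.00041255]), 'tau': array([ 1.49542408e-03, -3.83015978e+01, -2.91613662e+01, -6.00104926e-06,
        1.03879947e-02, -2.82400134e-05]), 'tcp_pos': array([0.14238293, 0.55624971, 0.208507  ]), 'orientation': array([ 0.70233243, -0.08865909,  0.08821508, -0.70077587]), 'contact_force': array([-0.05618899,  0.38084107,  0.00113368]), 'ft_torque': array([0.03229236, 0.014889  , 0.02199995]), 'grip_width': 0.08531969309594}
```

View pics/scene0.png

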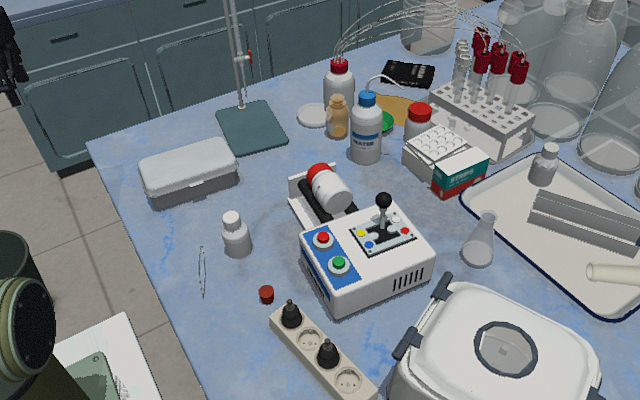

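View pics/top0.png

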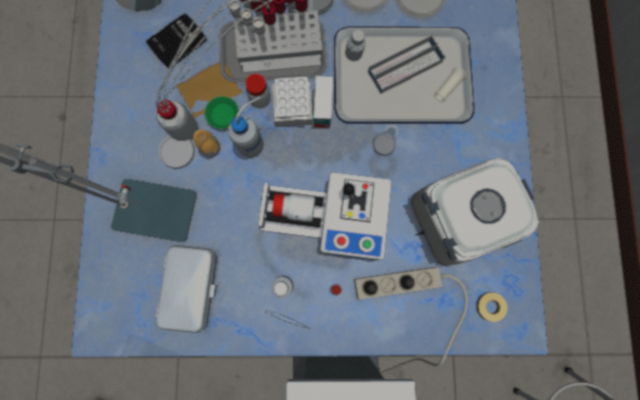

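View pics/wrist0.png

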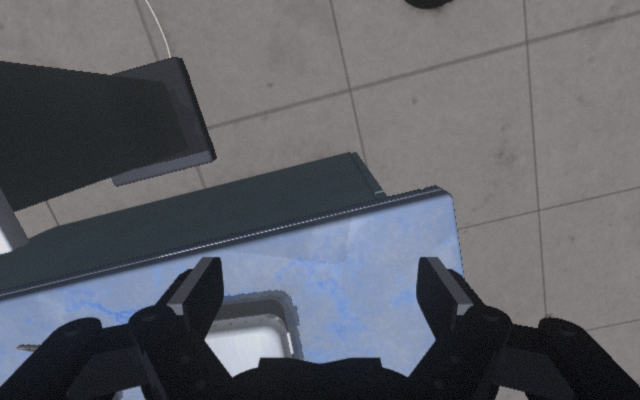

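Run:
```python
from h import *
a=cv2.imread('pics/top0.png');b=cv2.imread('pics/scene0.png')
cv2.imwrite('pics/topz.png',cv2.resize(a[165:305,255:405],None,fx=5,fy=4.2,interpolation=cv2.INTER_CUBIC)[:600])
cv2.imwrite('pics/scz.png',cv2.resize(b[185:325,285:445],None,fx=5,fy=4.28,interpolation=cv2.INTER_CUBIC)[:600])
for n in ['top','scene']:
    c=rays(n);print(n,'cam pos',-c[1].T@c[2],'tcp px',proj(c,[.143,.557,.21]),proj(c,[.5,0,0]),proj(c,[.6,0.,0]))
```

```text
top cam pos [0.41552622 0.09295093 1.10351863] tcp px [ 78.51231294 413.27758331] [348.15349372 240.1262379 ] [347.56382952 202.51583758]
scene cam pos [ 0.19683095 -0.46246414  0.77216864] tcp px [ 29.05594429 107.13613653] [336.17879307 281.23166772] [379.21885718 257.62929129]
```

View pics/topz.png

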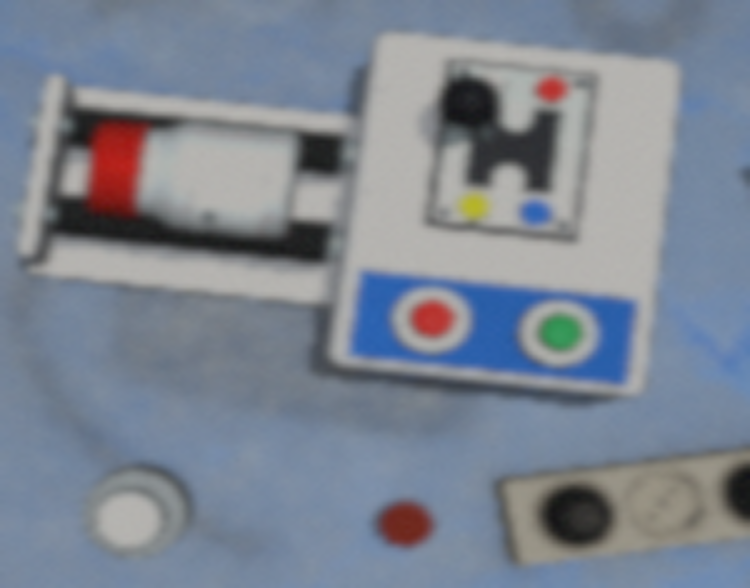

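View pics/scz.png

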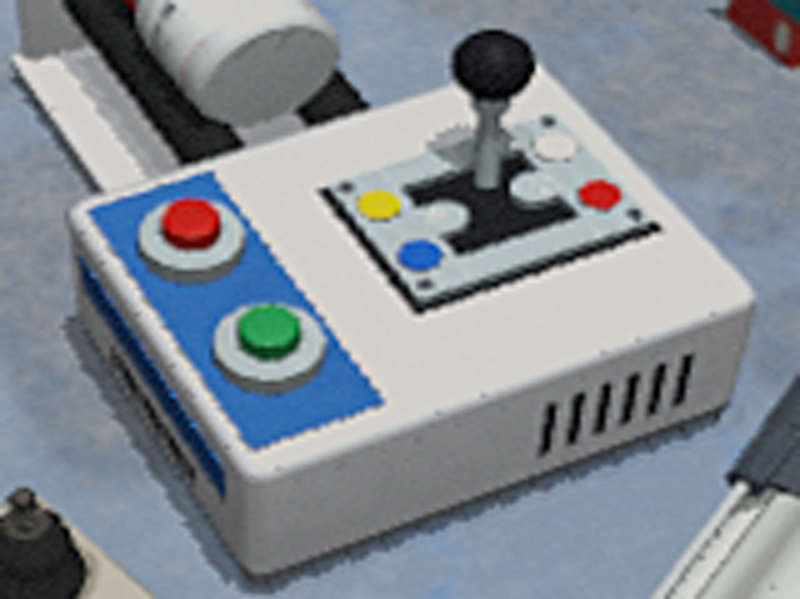

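The top view shows the knob at about (348,188), in the far end of the left arm. The blue tag is at the near right (≈(361,216)), red far right, yellow near left. The green button is at (367,244) and the red stop at (341,241). Next I'll measure these.

```bash
cat > meas.py <<'E'
from h import *
ims={n:cv2.imread(f'pics/{f}0.png') for n,f in [('top','top'),('scene','scene')]}
roi={'top':(165,260,320,392),'scene':(190,290,300,440)}
def cen(m,r):
    n,l,s,c=cv2.connectedComponentsWithStats(m.astype(np.uint8));
    return [(c[i]+[r[2],r[0]],s[i,4]) for i in range(1,n) if s[i,4]>=8]
def masks(n,ims=ims,roi=roi):
    r=roi[n];im=ims[n][r[0]:r[1],r[2]:r[3]];h=cv2.cvtColor(im,cv2.COLOR_BGR2HSV);H,S,V=[h[:,:,i].astype(int) for i in range(3)]
    return {'blue':cen((H>100)&(H<125)&(S>120)&(V>90),r),'red':cen(((H<8)|(H>172))&(S>130)&(V>90),r),'yellow':cen((H>20)&(H<35)&(S>120),r),'green':cen((H>55)&(H<85)&(S>110),r),'dark':cen((V<38),r)}
if __name__=='__main__':
    for n in ims:
        print(n)
        for k,v in masks(n).items():
            for c,a in v:
                print(k,c.round(1),a,'z.0965',cast(rays(n),c,.0965).round(4),'z.112',cast(rays(n),c,.112).round(4)[:2],'z.141',cast(rays(n),c,.141).round(4)[:2])
E
python3 meas.py
```

```text
top
blue [361.6 215.2] 16 z.0965 [ 0.5526 -0.0252  0.0965] z.112 [ 0.5505 -0.0234] z.141 [ 0.5465 -0.02  ]
blue [352.7 242.9] 578 z.0965 [ 0.486  -0.0026  0.0965] z.112 [ 0.485  -0.0011] z.141 [0.4829 0.0017]
red [364.8 185.8] 17 z.0965 [ 0.6253 -0.0346  0.0965] z.112 [ 0.6221 -0.0327] z.141 [ 0.6161 -0.029 ]
red [341.  240.3] 42 z.0965 [0.4922 0.0253 0.0965] z.112 [0.491  0.0263] z.141 [0.4888 0.0283]
yellow [349.4 213.9] 17 z.0965 [0.556  0.0041 0.0965] z.112 [0.5538 0.0055] z.141 [0.5498 0.008 ]
green [366.8 243.8] 37 z.0965 [ 0.4838 -0.0362  0.0965] z.112 [ 0.4828 -0.0342] z.141 [ 0.4808 -0.0305]
dark [348.1 189.7] 67 z.0965 [0.6156 0.0063 0.0965] z.112 [0.6125 0.0076] z.141 [0.6067 0.0101]
dark [320.3 201.6] 9 z.0965 [0.5864 0.0743 0.0965] z.112 [0.5837 0.0746] z.141 [0.5788 0.0751]
scene
blue [331.7 259.6] 970 z.0965 [ 0.4803 -0.0167  0.0965] z.112 [ 0.4738 -0.0269] z.141 [ 0.4616 -0.046 ]
blue [368.5 244.2] 45 z.0965 [ 0.5521 -0.024   0.0965] z.112 [ 0.5439 -0.034 ] z.141 [ 0.5287 -0.0528]
blue [308.9 259. ] 15 z.0965 [0.4489 0.0058 0.0965] z.112 [ 0.4431 -0.0049] z.141 [ 0.43
[... 828 characters left out ...]
0 z.0965 [ 0.5396 -0.0116  0.0965] z.112 [ 0.5318 -0.0219] z.141 [ 0.517  -0.0413]
dark [421.3 272.9] 12 z.0965 [ 0.5879 -0.1214  0.0965] z.112 [ 0.5789 -0.1293] z.141 [ 0.5621 -0.1439]
dark [416.2 274.6] 13 z.0965 [ 0.5786 -0.1194  0.0965] z.112 [ 0.5699 -0.1273] z.141 [ 0.5535 -0.142 ]
dark [410.8 277.2] 12 z.0965 [ 0.5679 -0.1186  0.0965] z.112 [ 0.5594 -0.1265] z.141 [ 0.5434 -0.1412]
dark [405.3 279.9] 12 z.0965 [ 0.5572 -0.1178  0.0965] z.112 [ 0.5489 -0.1257] z.141 [ 0.5334 -0.1405]
dark [399.9 281.9] 13 z.0965 [ 0.5474 -0.1161  0.0965] z.112 [ 0.5394 -0.124 ] z.141 [ 0.5243 -0.1389]
dark [394.5 284.5] 11 z.0965 [ 0.537  -0.1151  0.0965] z.112 [ 0.5292 -0.123 ] z.141 [ 0.5146 -0.1379]
```

```bash
cat >> h.py <<'E'
yaw=-0.133; ex=np.array([np.cos(yaw),np.sin(yaw),0]); ey=np.array([-np.sin(yaw),np.cos(yaw),0])
G=np.array([.591,-.0146,0])
def mill(x,y,z): return G+ex*x+ey*y+np.array([0,0,z])
def plan(p,xaxis=None):
    """tool shift in mm (and turn vector) to world point p, tool y down, tool x along xaxis"""
    st=robot.get_state();Rm=R.from_quat(st['orientation']);M=Rm.as_matrix()
    out=M.T@(np.array(p)-st['tcp_pos'])*1000
    rv=None
    if xaxis is not None:
        y=np.array([0,0,-1.]);x=np.array(xaxis);T=np.stack([x,y,np.cross(x,y)],1)
        rv=(Rm.inv()*R.from_matrix(T)).as_rotvec()
    return out.round(1),None if rv is None else rv.round(3)
def status():
    st=robot.get_state();d=np.array(st['tcp_pos'])-G
    print('t',round(st['time_s'],2),'tcp',np.round(st['tcp_pos'],4),'mill',round(d@ex*1000,1),round(d@ey*1000,1),'F',np.round(st['contact_force'],1),'w',round(st['grip_width'],4),'q6',st['q'].round(2))
    M=R.from_quat(st['orientation']).as_matrix();print('axes x,y,z in mill', [(round(M[:,i]@ex,3),round(M[:,i]@ey,3),round(M[2,i],3)) for i in range(3)])
E
python3 - <<'E'
from h import *
status()
p=mill(.075,.027,.21)
for s in (ex,-ex,ey,-ey): print(plan(p,s))
for z in (.3,.21,.14):
  print(plan(mill(.06,.027,z)))
E
```

```text
t 0.15 tcp [0.1425 0.5564 0.2088] mill -520.3 506.5 F [ 0.2 -0.7  0.6] w 0.0857 q6 [ 1.17  0.21  1.54 -0.    1.39 -0.15]
axes x,y,z in mill [(np.float64(0.993), np.float64(-0.118), np.float64(-0.0)), (np.float64(-0.0), np.float64(-0.002), np.float64(-1.0)), (np.float64(0.118), np.float64(0.993), np.float64(-0.002))]
(array([ 647.5,   -0.7, -406.2]), array([ 0.002, -0.118, -0.   ]))
(array([ 647.5,   -0.7, -406.2]), array([1.000e-03, 3.024e+00, 3.000e-03]))
(array([ 647.5,   -0.7, -406.2]), array([ 1.000e-03, -1.689e+00, -2.000e-03]))
(array([ 647.5,   -0.7, -406.2]), array([2.000e-03, 1.453e+00, 1.000e-03]))
(array([ 632.6,  -90.7, -408.2]), None)
(array([ 632.6,   -0.7, -408. ]), None)
(array([ 632.6,   69.3, -407.9]), None)
```

carry_out --increments '[[[15,-5,-10],[0,-0.01,0],0],[[45,-10,-30],[0,-0.02,0],0],[[80,-15,-52],[0,-0.04,0],0],[[115,-20,-75],[0,-0.06,0],0],[[150,-20,-97],[0,-0.08,0],0],[[185,-20,-120],[0,-0.1,0],0],[[220,-20,-142],[0,-0.118,0],0],[[255,-20,-165],[0,-0.118,0],0],[[290,-20,-188],[0,-0.118,0],0],[[325,-20,-210],[0,-0.118,0],0],[[355,-20,-230],[0,-0.118,0],0],[[370,-20,-240],[0,-0.118,0],0]]'

```text
time_s: 1.15
tcp_pos: [0.4437, 0.2288, 0.2289]
orientation: [0.707, -0.048, 0.048, -0.704]
contact_force: [0.3, -0.2, 0.7]
grip_width: 0.0
```

Run:
```python
from h import *
status()
print(plan(mill(.062,.027,.22),ex))
```

```text
t 1.15 tcp [0.4437 0.2288 0.2289] mill -178.3 221.7 F [ 0.3 -0.2  0.7] w 0.0 q6 [ 0.3   0.03  1.7  -0.    1.41 -1.13]
axes x,y,z in mill [(np.float64(1.0), np.float64(-0.004), np.float64(0.001)), (np.float64(0.001), np.float64(-0.003), np.float64(-1.0)), (np.float64(0.004), np.float64(1.0), np.float64(-0.003))]
(array([ 241. ,    9.6, -193.8]), array([ 0.003, -0.004,  0.001]))
```

carry_out --increments '[[[15,0,-12],[0,0,0],0],[[40,0,-32],[0,0,0],0],[[70,0,-56],[0,0,0],0],[[100,0,-80],[0,0,0],0],[[130,0,-104],[0,0,0],0],[[160,0,-128],[0,0,0],0],[[190,0,-152],[0,0,0],0],[[215,0,-174],[0,-0.004,0],0],[[234,5,-188],[0,-0.004,0],0],[[241,9,-194],[0,-0.004,0],0],[[241,9,-194],[0,-0.004,0],0]]'

```text
time_s: 2.07
tcp_pos: [0.656, 0.0019, 0.2184]
orientation: [0.707, -0.049, 0.047, -0.704]
contact_force: [-0.4, 0.2, -0.8]
grip_width: -0.0001
```

Run:
```python
from h import *
status()
print(plan(mill(.055,.027,.132),ex))
st=robot.get_state()
snap('wrist','wrist1.png');snap('scene','scene1.png')
c=rays('wrist',st)
for p in [mill(.0116,.0267,.147),mill(-.0365,-.015,.0965),mill(0.0345,-.015,.0965),mill(0,0,.0965)]: print(proj(c,p).round(1))
```

```text
t 2.07 tcp [0.656  0.0019 0.2184] mill 62.2 24.9 F [-0.4  0.2 -0.8] w -0.0001 q6 [-0.13  0.37  1.31 -0.    1.46 -1.56]
axes x,y,z in mill [(np.float64(1.0), np.float64(-0.002), np.float64(-0.003)), (np.float64(-0.003), np.float64(-0.003), np.float64(-1.0)), (np.float64(0.002), np.float64(1.0), np.float64(-0.003))]
(array([-7. , 86.4,  2.3]), array([ 0.003, -0.002, -0.003]))
[322.9 134.8]
[271.2  68.7]
[274.8 156. ]
[290.9 115.2]
```

View pics/wrist1.png

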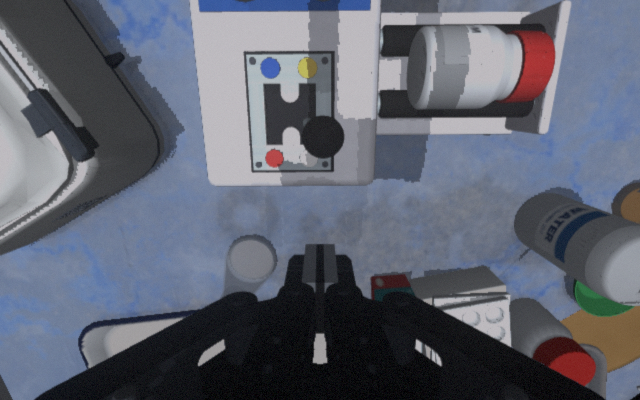

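View pics/scene1.png

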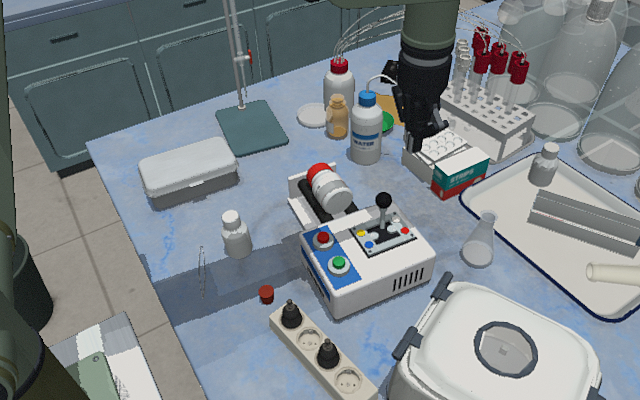

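Run:
```python
from h import *
def m(p): d=p-G; return round(d@ex*1000),round(d@ey*1000)
print(m(cast(rays('scene'),(478,258),0)),m(cast(rays('top'),(384,145),.0)),m(cast(rays('top'),(384,145),.08)))
print('wash',m(cast(rays('top'),(247,148),.0)))
```

```text
(177, -68) (178, -64) (151, -54)
wash (120, 304)
```

The wrist view confirms the layout: knob at (322,136), blue tag at (271,68), red tag at (274,158), all within 2 px of prediction. There is free space behind the knob, so I'll descend there.

carry_out --increments '[[[-2,15,1],[0,-0.002,0],0],[[-4,40,2],[0,-0.002,0],0],[[-7,65,2],[0,-0.002,0],0],[[-7,82,2],[0,-0.002,0],0],[[-7,86,2],[0,-0.002,0],0],[[-7,86,2],[0,-0.002,0],0]]'

```text
time_s: 2.67
tcp_pos: [0.6459, 0.0089, 0.1322]
orientation: [0.706, -0.048, 0.043, -0.705]
contact_force: [0.6, -0.5, 0.4]
grip_width: 0.0002
```

Run:
```python
from h import *
status()
print(plan(mill(.026,.027,.132),ex))
```

```text
t 2.67 tcp [0.6459 0.0089 0.1322] mill 51.3 30.6 F [ 0.6 -0.5  0.4] w 0.0002 q6 [-0.12  0.43  1.42 -0.    1.3  -1.56]
axes x,y,z in mill [(np.float64(1.0), np.float64(0.004), np.float64(-0.006)), (np.float64(-0.006), np.float64(-0.002), np.float64(-1.0)), (np.float64(-0.004), np.float64(1.0), np.float64(-0.002))]
(array([-25.4,   0.4,  -3.5]), array([ 0.002,  0.004, -0.006]))
```

carry_out --increments '[[[-4,0,-3],[0,0.004,0],0],[[-9,0,-3],[0,0.004,0],0],[[-14,0,-3],[0,0.004,0],0],[[-18,0,-3],[0,0.004,0],0],[[-22,0,-3],[0,0.004,0],0],[[-24,0,-3],[0,0.004,0],0],[[-25,0,-3],[0,0.004,0],0],[[-25,0,-3],[0,0.004,0],0],[[-25,0,-3],[0,0.004,0],0]]'

```text
time_s: 3.42
tcp_pos: [0.6224, 0.0092, 0.1343]
orientation: [0.706, -0.048, 0.046, -0.705]
contact_force: [1.3, 0.9, 7.2]
grip_width: -0.0
```

```bash
cat >> h.py <<'E'
def knob(name,tag):
    """dark ball by mask near expected; print mill position at z=.148"""
    st=robot.get_state();im=snap(name,tag);return st,im
def m(p): d=p-G; return round(d@ex*1000,1),round(d@ey*1000,1)
E
python3 - <<'E'
from h import *
status()
st,im=knob('wrist','wrist2.png');snap('scene','scene2.png')
b=cv2.imread('pics/scene2.png');cv2.imwrite('pics/scz2.png',cv2.resize(b[165:305,310:470],None,fx=5,fy=4.28,interpolation=cv2.INTER_CUBIC)[:600])
E
```

```text
t 3.42 tcp [0.6224 0.0092 0.1343] mill 28.0 27.7 F [1.3 0.9 7.2] w -0.0 q6 [-0.12  0.37  1.49 -0.    1.28 -1.56]
axes x,y,z in mill [(np.float64(1.0), np.float64(0.0), np.float64(-0.002)), (np.float64(-0.002), np.float64(-0.002), np.float64(-1.0)), (np.float64(-0.0), np.float64(1.0), np.float64(-0.002))]
```

View pics/wrist2.png

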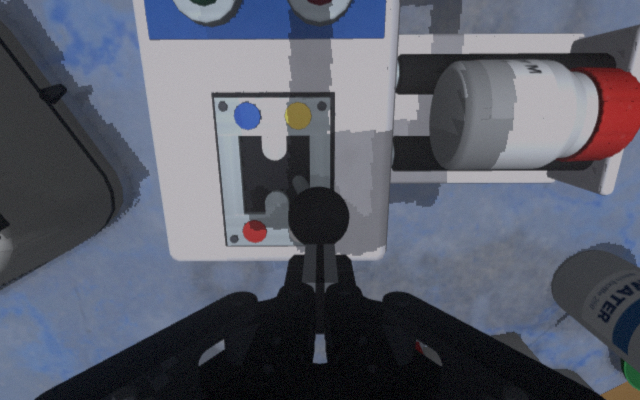

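View pics/scz2.png

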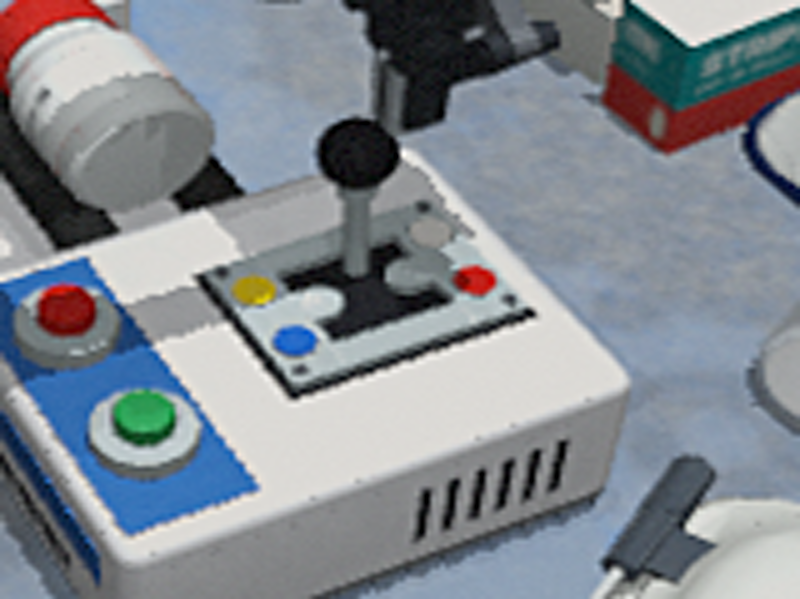

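Run:
```python
from h import *
st=robot.get_state()
print(proj(rays('scene'),st['tcp_pos']),proj(rays('wrist',st),st['tcp_pos']))
for x in(-5,0,5,10): print(x,proj(rays('scene'),mill(x/1e3,.028,.149)).round(1),proj(rays('wrist',st),mill(x/1e3,.028,.149)).round(1))
```

```text
[390.37238675 201.47649776] [320.16170868 242.14110354]
-5 [374.4 201.4] [320.8 190.1]
0 [376.9 200.5] [320.8 200.3]
5 [379.4 199.6] [320.8 210.3]
10 [381.9 198.7] [320.8 220.1]
```

Run:
```python
from h import *
st=robot.get_state()
b=cv2.imread('pics/scene2.png')
z=cv2.resize(b[150:225,350:450],None,fx=8,fy=8,interpolation=cv2.INTER_CUBIC)
M=R.from_quat(st['orientation']).as_matrix()
for dx in(-11,0,11):
  for dy in(0,-19,-38):
    p=st['tcp_pos']+M@np.array([dx,dy,0])/1000
    q=((proj(rays('scene'),p)-[350,150]+.5)*8).astype(int);cv2.circle(z,tuple(map(int,q)),3,(0,255,255) if dy==0 else (0,255,0),-1)
cv2.imwrite('pics/scz3.png',z)
```

```text
(no output)
```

View pics/scz3.png

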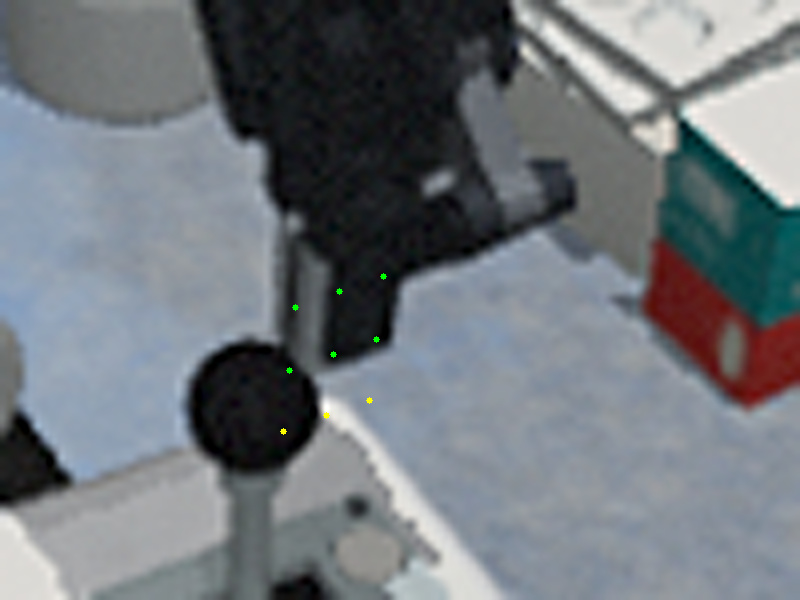

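Run:
```python
from h import *
st=robot.get_state()
M=R.from_quat(st['orientation']).as_matrix()
print(robot.get_calibration('wrist')['mount'])
b=cv2.imread('pics/wrist2.png')
b=cv2.resize(b[150:350,200:440],None,fx=3,fy=3,interpolation=cv2.INTER_CUBIC)
for dy in(0,-10,-19):
  for dx in(-11,0,11):
    q=(proj(rays('wrist',st),st['tcp_pos']+M@np.array([dx,dy,0])/1000));print(dx,dy,q)
    q=(q-[200,150])*3;cv2.circle(b,tuple(map(int,q)),3,(0,255,255) if dy==0 else (0,255,0),-1)
b=cv2.convertScaleAbs(b,alpha=2,beta=20);cv2.imwrite('pics/w2z.png',b)
```

```text
[[-2.79901498e-04  9.57811910e-01  2.87395661e-01 -7.31629787e-02]
 [ 1.36201890e-03 -2.87395041e-01  9.57811169e-01 -1.64915119e-01]
 [ 9.99999033e-01  6.59531102e-04 -1.22411562e-03 -1.09320227e-04]
 [ 0.00000000e+00  0.00000000e+00  0.00000000e+00  1.00000000e+00]]
-11 0 [320.17789699 223.09700321]
0 0 [320.16170868 242.14110354]
11 0 [320.14608231 260.52413768]
-11 -10 [320.1850978 230.1229771]
0 -10 [320.16785983 250.11270464]
11 -10 [320.15125345 269.37002755]
-11 -19 [320.19232675 237.17641466]
0 -19 [320.17402246 258.0991794 ]
11 -19 [320.15642409 278.21504677]
```

View pics/w2z.png

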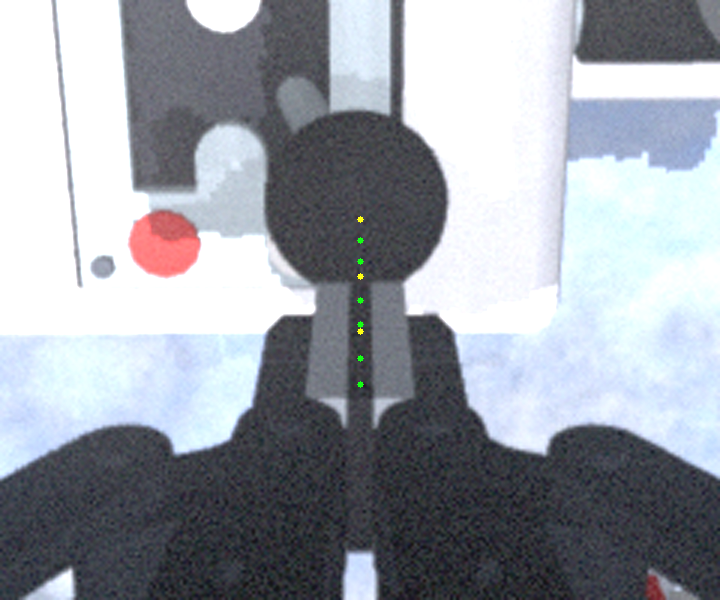

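The scene and wrist views show the visible fingertips ending roughly 17–25 mm above the reported TCP. So the tips rode on the upper part of the ball: the force is 7 N upward and the knob is only at x≈+7.5. I'll back off, go about 22 mm lower and push again.

carry_out --increments '[[[8,0,0],[0,0,0],0],[[20,0,0],[0,0,0],0],[[28,0,0],[0,0,0],0],[[28,10,0],[0,0,0],0],[[28,20,0],[0,0,0],0],[[28,22,0],[0,0,0],0],[[28,22,0],[0,0,0],0]]'

```text
time_s: 4.1
tcp_pos: [0.6476, 0.0057, 0.1091]
orientation: [0.706, -0.05, 0.044, -0.705]
contact_force: [-0.8, 1.4, 0.2]
grip_width: -0.0001
```

Run:
```python
from h import *
status()
print(plan(mill(.026,.028,.112),ex))
st=robot.get_state()
b=snap('scene','scene4.png')[:,:,::-1]
z=cv2.resize(b[150:225,350:450],None,fx=8,fy=8,interpolation=cv2.INTER_CUBIC)
M=R.from_quat(st['orientation']).as_matrix()
for dx in(-11,0,11):
  for dy in(0,-19):
    p=st['tcp_pos']+M@np.array([dx,dy,0])/1000
    q=((proj(rays('scene'),p)-[350,150]+.5)*8).astype(int);cv2.circle(z,tuple(map(int,q)),3,(0,255,255) if dy==0 else (0,255,0),-1)
cv2.imwrite('pics/scz4.png',z)
```

```text
t 4.1 tcp [0.6476 0.0057 0.1091] mill 53.4 27.6 F [-0.8  1.4  0.2] w -0.0001 q6 [-0.12  0.45  1.43 -0.    1.26 -1.56]
axes x,y,z in mill [(np.float64(1.0), np.float64(0.0), np.float64(-0.008)), (np.float64(-0.008), np.float64(-0.002), np.float64(-1.0)), (np.float64(-0.0), np.float64(1.0), np.float64(-0.002))]
(array([-27.4,  -2.7,   0.4]), array([ 0.002,  0.   , -0.008]))
```

View pics/scz4.png

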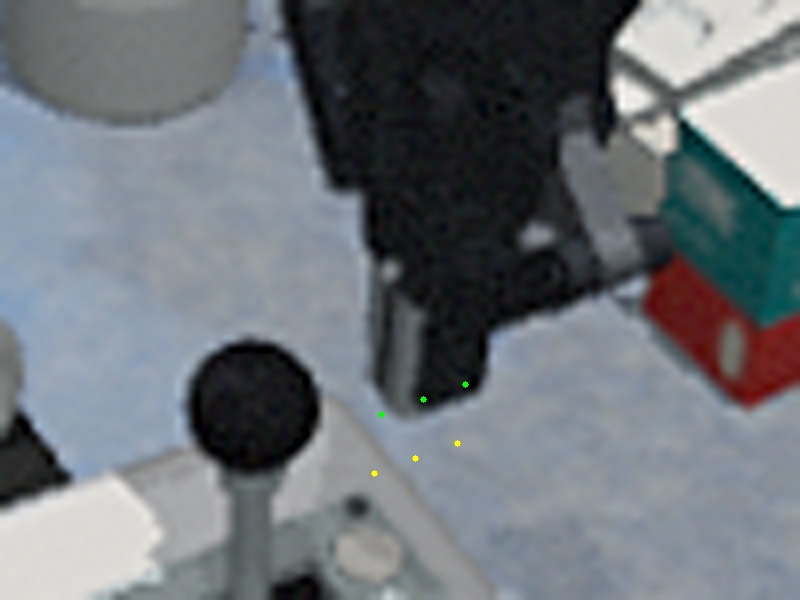

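carry_out --increments '[[[-5,-1,0],[0,0,0],0],[[-10,-2,0],[0,0,0],0],[[-15,-2,0],[0,0,0],0],[[-19,-2,0],[0,0,0],0],[[-23,-2,0],[0,0,0],0],[[-26,-2,0],[0,0,0],0],[[-28,-2,0],[0,0,0],0],[[-28,-2,0],[0,0,0],0]]'

```text
time_s: 4.82
tcp_pos: [0.6209, 0.0093, 0.1131]
orientation: [0.706, -0.049, 0.045, -0.705]
contact_force: [1.3, -0.0, 0.7]
grip_width: -0.0002
```

Run:
```python
from h import *
status()
st,im=knob('wrist','wrist5.png');b=snap('scene','scene5.png')[:,:,::-1]
z=cv2.resize(b[150:250,330:450],None,fx=5,fy=5,interpolation=cv2.INTER_CUBIC)
w=cv2.convertScaleAbs(im[100:300,180:460,::-1],alpha=2,beta=20)
cv2.imwrite('pics/c5.png',np.hstack([cv2.resize(z,(400,400)),cv2.resize(w,(400,286))[:,:,:].copy() if False else cv2.copyMakeBorder(cv2.resize(w,(400,286)),0,114,0,0,cv2.BORDER_CONSTANT)]))
for x in(-5,0,5): print(x,proj(rays('scene'),mill(x/1e3,.028,.149)).round(1),proj(rays('wrist',st),mill(x/1e3,.028,.149)).round(1))
```

```text
t 4.82 tcp [0.6209 0.0093 0.1131] mill 26.5 27.7 F [ 1.3 -0.   0.7] w -0.0002 q6 [-0.12  0.39  1.51 -0.    1.24 -1.56]
axes x,y,z in mill [(np.float64(1.0), np.float64(0.0), np.float64(-0.005)), (np.float64(-0.005), np.float64(-0.002), np.float64(-1.0)), (np.float64(-0.0), np.float64(1.0), np.float64(-0.002))]
-5 [374.4 201.4] [320.9 206.8]
0 [376.9 200.5] [320.9 218.3]
5 [379.4 199.6] [320.9 229.5]
```

View pics/c5.png

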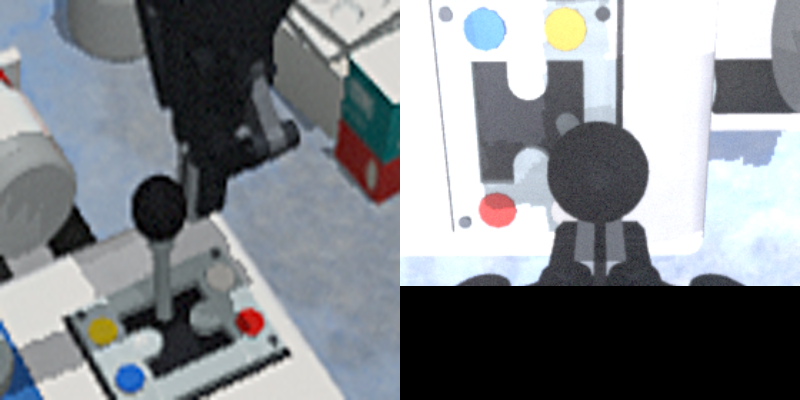

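carry_out --increments '[[[10,0,0],[0,0,0],0],[[22,-10,3],[0,0,0],0],[[25,-35,12],[0,0.1,0],0],[[22,-60,25],[0,0.22,0],0],[[15,-75,38],[0,0.34,0],0],[[5,-80,44],[0,0.46,0],0],[[-10,-80,44],[0,0.58,0],0],[[-20,-80,44],[0,0.7,0],0],[[-26,-80,44],[0,0.82,0],0],[[-26,-80,44],[0,0.94,0],0],[[-26,-80,44],[0,1.06,0],0],[[-26,-80,44],[0,1.18,0],0]]'

```text
time_s: 5.92
tcp_pos: [0.6004, 0.0565, 0.192]
orientation: [0.561, -0.435, 0.431, -0.557]
contact_force: [0.4, 0.2, 0.6]
grip_width: -0.0003
```

Run:
```python
from h import *
status()
print(plan(mill(0.000,.066,.116),-ey))
```

```text
t 5.92 tcp [0.6004 0.0565 0.192 ] mill -0.1 71.7 F [0.4 0.2 0.6] w -0.0003 q6 [-0.05  0.29  1.48 -0.    1.38 -0.3 ]
axes x,y,z in mill [(np.float64(0.376), np.float64(-0.927), np.float64(-0.001)), (np.float64(-0.008), np.float64(-0.002), np.float64(-1.0)), (np.float64(0.927), np.float64(0.376), np.float64(-0.008))]
(array([ 5.4, 76. , -1.4]), array([0.008, 0.385, 0.   ]))
```

carry_out --increments '[[[1,0,0],[0,0.1,0],0],[[3,5,-1],[0,0.22,0],0],[[4,20,-1],[0,0.34,0],0],[[5,45,-1],[0.004,0.385,0],0],[[5,68,-1],[0.008,0.385,0],0],[[5,76,-1],[0.008,0.385,0],0],[[5,76,-1],[0.008,0.385,0],0]]'

```text
time_s: 6.5
tcp_pos: [0.5968, 0.0514, 0.1123]
orientation: [-0.468, 0.534, -0.53, 0.463]
contact_force: [0.4, 0.2, -0.1]
grip_width: 0.0
```

Run:
```python
from h import *
status()
print(plan(mill(0.000,-.003,.116),-ey))
st,im=knob('wrist','wrist6.png');b=snap('scene','scene6.png')[:,:,::-1]
z=cv2.resize(b[150:250,330:450],None,fx=5,fy=5,interpolation=cv2.INTER_CUBIC)
w=cv2.convertScaleAbs(im[:,:,::-1],alpha=1.5,beta=20)
cv2.imwrite('pics/c6.png',np.hstack([cv2.resize(z,(400,400)),cv2.copyMakeBorder(cv2.resize(w,(400,250)),0,150,0,0,cv2.BORDER_CONSTANT)]))
for x in(-5,0,5): print(x,proj(rays('scene'),mill(x/1e3,.028,.149)).round(1),proj(rays('wrist',st),mill(x/1e3,.028,.149)).round(1))
```

```text
t 6.5 tcp [0.5968 0.0514 0.1123] mill -3.0 66.2 F [ 0.4  0.2 -0.1] w 0.0 q6 [-0.06  0.36  1.56 -0.    1.23  0.07]
axes x,y,z in mill [(np.float64(0.0), np.float64(-1.0), np.float64(0.001)), (np.float64(-0.008), np.float64(-0.001), np.float64(-1.0)), (np.float64(1.0), np.float64(0.0), np.float64(-0.008))]
(array([69.2, -3.6,  2.9]), array([0.008, 0.   , 0.001]))
-5 [374.4 201.4] [314.3 348.6]
0 [376.9 200.5] [325.  348.7]
5 [379.4 199.6] [335.6 348.8]
```

View pics/c6.png

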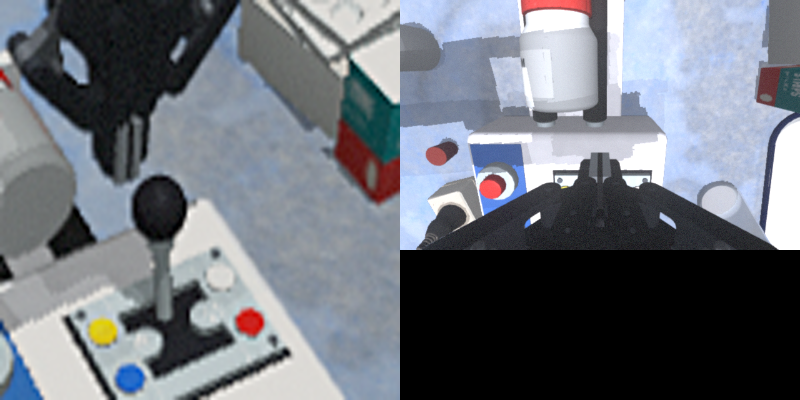

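carry_out --increments '[[[6,-2,3],[0,0,0],0],[[13,-3,3],[0,0,0],0],[[20,-3,3],[0,0,0],0],[[27,-3,3],[0,0,0],0],[[34,-3,3],[0,0,0],0],[[41,-3,3],[0,0,0],0],[[48,-3,3],[0,0,0],0],[[54,-3,3],[0,0,0],0],[[60,-3,3],[0,0,0],0],[[64,-3,3],[0,0,0],0],[[67,-3,3],[0,0,0],0],[[67,-3,3],[0,0,0],0]]'

```text
time_s: 7.6
tcp_pos: [0.5939, -0.0163, 0.1188]
orientation: [-0.466, 0.532, -0.532, 0.465]
contact_force: [0.2, -0.3, -0.1]
grip_width: 0.0003
```

Run:
```python
from h import *
status()
st,im=knob('wrist','wrist7.png');b=snap('scene','scene7.png')[:,:,::-1]
z=cv2.resize(b[150:250,330:450],None,fx=5,fy=5,interpolation=cv2.INTER_CUBIC)
w=cv2.convertScaleAbs(im[:,:,::-1],alpha=1.5,beta=20)
cv2.imwrite('pics/c7.png',np.hstack([cv2.resize(z,(400,400)),cv2.copyMakeBorder(cv2.resize(w,(400,250)),0,150,0,0,cv2.BORDER_CONSTANT)]))
for y in(.03,0,-.028): 
  for x in (-.005,.005): print(x,y,proj(rays('scene'),mill(x,y,.149)).round(1))
```

```text
t 7.6 tcp [ 0.5939 -0.0163  0.1188] mill 3.1 -1.3 F [ 0.2 -0.3 -0.1] w 0.0003 q6 [-0.17  0.33  1.58 -0.    1.23 -0.04]
axes x,y,z in mill [(np.float64(-0.0), np.float64(-1.0), np.float64(0.001)), (np.float64(-0.001), np.float64(-0.001), np.float64(-1.0)), (np.float64(1.0), np.float64(-0.0), np.float64(-0.001))]
-0.005 0.03 [373.8 200.7]
0.005 0.03 [378.8 198.9]
-0.005 0 [382.4 211.9]
0.005 0 [387.5 210.1]
-0.005 -0.028 [390.8 222.9]
0.005 -0.028 [396. 221.]
```

View pics/c7.png

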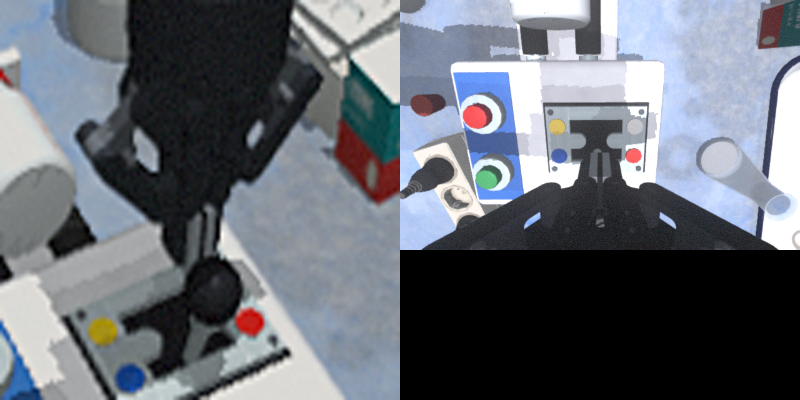

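carry_out --increments '[[[-8,0,0],[0,0,0],0],[[-20,-10,0],[0,0,0],0],[[-20,-40,5],[0,-0.1,0],0],[[-15,-70,15],[0,-0.22,0],0],[[-5,-76,28],[0,-0.34,0],0],[[8,-76,40],[0,-0.46,0],0],[[20,-76,47],[0,-0.58,0],0],[[27,-76,49],[0,-0.7,0],0],[[27,-76,49],[0,-0.82,0],0],[[27,-76,49],[0,-0.94,0],0],[[27,-76,49],[0,-1.06,0],0],[[27,-76,49],[0,-1.18,0],0]]'

```text
time_s: 8.7
tcp_pos: [0.6395, -0.0476, 0.1958]
orientation: [0.684, -0.181, 0.18, -0.683]
contact_force: [0.4, -0.6, 0.9]
grip_width: -0.0001
```

Run:
```python
from h import *
status()
print(plan(mill(0.045,-.028,.112),ex))
```

```text
t 8.7 tcp [ 0.6395 -0.0476  0.1958] mill 52.4 -26.3 F [ 0.4 -0.6  0.9] w -0.0001 q6 [-0.21  0.36  1.38 -0.    1.4  -1.26]
axes x,y,z in mill [(np.float64(0.927), np.float64(-0.374), np.float64(-0.0)), (np.float64(-0.001), np.float64(-0.001), np.float64(-1.0)), (np.float64(0.374), np.float64(0.927), np.float64(-0.001))]
(array([-6.2, 83.8, -4.2]), array([ 0.001, -0.383, -0.001]))
```

carry_out --increments '[[[0,0,-1],[0,-0.1,0],0],[[-2,5,-2],[0,-0.22,0],0],[[-4,25,-3],[0,-0.34,0],0],[[-5,50,-4],[0,-0.383,0],0],[[-5,75,-4],[0,-0.383,0],0],[[-5,84,-4],[0,-0.383,0],0],[[-5,84,-4],[0,-0.383,0],0]]'

```text
time_s: 9.28
tcp_pos: [0.6308, -0.047, 0.1089]
orientation: [-0.706, 0.049, -0.044, 0.706]
contact_force: [-1.2, -0.3, -0.1]
grip_width: 0.0002
```

Run:
```python
from h import *
status()
print(plan(mill(-.012,-.028,.112),ex))
st=robot.get_state();im=snap('wrist','wrist8.png')
cv2.imwrite('pics/c8.png',cv2.convertScaleAbs(im[:,:,::-1],alpha=1.5,beta=20))
c=rays('wrist',st);print(proj(c,mill(0,-.028,.149)))
```

```text
t 9.28 tcp [ 0.6308 -0.047   0.1089] mill 43.7 -26.9 F [-1.2 -0.3 -0.1] w 0.0002 q6 [-0.21  0.42  1.48 -0.    1.25 -1.65]
axes x,y,z in mill [(np.float64(1.0), np.float64(0.001), np.float64(-0.007)), (np.float64(-0.007), np.float64(-0.0), np.float64(-1.0)), (np.float64(-0.001), np.float64(1.0), np.float64(-0.0))]
(array([-55.8,  -2.7,  -1.1]), array([ 0.   ,  0.001, -0.007]))
[317.41902784 179.52167207]
```

View pics/c8.png

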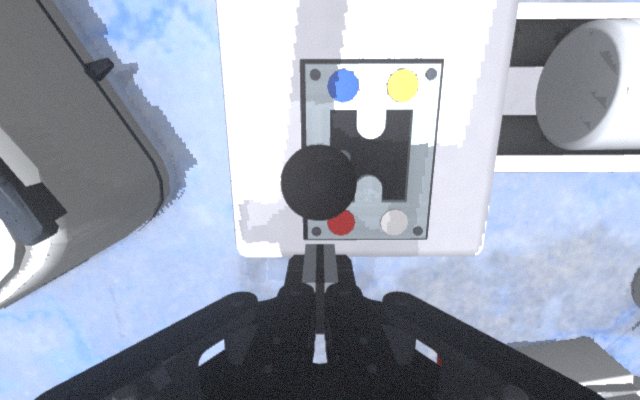

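carry_out --increments '[[[-6,0,-1],[0,0,0],0],[[-13,0,-1],[0,0,0],0],[[-19,0,-1],[0,0,0],0],[[-25,0,-1],[0,0,0],0],[[-31,0,-1],[0,0,0],0],[[-37,0,-1],[0,0,0],0],[[-43,0,-1],[0,0,0],0],[[-48,0,-1],[0,0,0],0],[[-52,0,-1],[0,0,0],0],[[-55,0,-1],[0,0,0],0],[[-56,0,-1],[0,0,0],0],[[-56,0,-1],[0,0,0],0]]'

```text
time_s: 10.33
tcp_pos: [0.5761, -0.041, 0.1108]
orientation: [0.706, -0.048, 0.045, -0.705]
contact_force: [0.5, -0.2, -0.1]
grip_width: 0.0001
```

Run:
```python
from h import *
status()
st=robot.get_state();im=snap('wrist','wrist9.png')
b=snap('scene','scene9.png')[:,:,::-1]
z=cv2.resize(b[165:265,330:450],None,fx=5,fy=5,interpolation=cv2.INTER_CUBIC)
w=cv2.convertScaleAbs(im[:,:,::-1],alpha=1.5,beta=20)
cv2.imwrite('pics/c9.png',np.hstack([cv2.resize(z,(400,400)),cv2.copyMakeBorder(cv2.resize(w,(400,250)),0,150,0,0,cv2.BORDER_CONSTANT)]))
c=rays('wrist',st)
for x in(-.037,-.03): print(x,proj(c,mill(x,-.028,.141)),(proj(rays('scene'),mill(x,-.028,.141))-[330,165])/[.3,.25])
```

```text
t 10.33 tcp [ 0.5761 -0.041   0.1108] mill -11.2 -28.2 F [ 0.5 -0.2 -0.1] w 0.0001 q6 [-0.22  0.31  1.62 -0.    1.21 -1.66]
axes x,y,z in mill [(np.float64(1.0), np.float64(0.0), np.float64(-0.004)), (np.float64(-0.004), np.float64(-0.001), np.float64(-1.0)), (np.float64(-0.0), np.float64(1.0), np.float64(-0.001))]
-0.037 [320.64066743 215.37622491] [145.75047948 270.00622393]
-0.03 [320.61526661 230.49344548] [158.0785331  264.38462322]
```

View pics/c9.png

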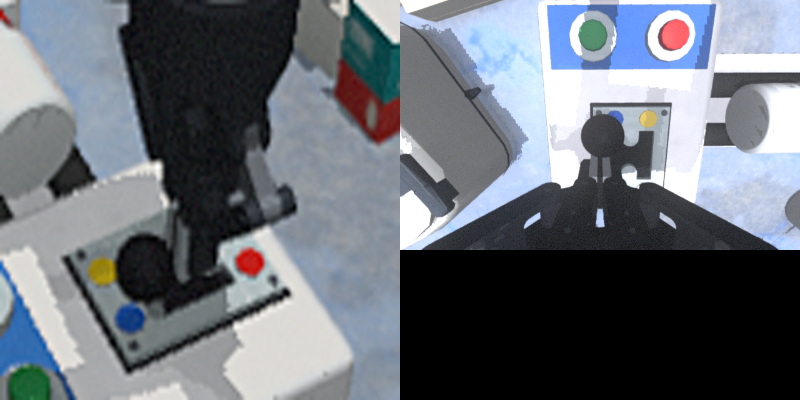

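carry_out --increments '[[[-2,0,0],[0,0,0],0],[[-3,0,0],[0,0,0],0],[[-4,0,0],[0,0,0],0],[[-4,0,0],[0,0,0],0],[[-4,0,0],[0,0,0],0]]'

```text
time_s: 10.85
tcp_pos: [0.5739, -0.0409, 0.1111]
orientation: [0.706, -0.047, 0.047, -0.705]
contact_force: [5.8, -1.0, -4.5]
grip_width: -0.0002
```

Run:
```python
from h import *
status()
```

```text
t 10.85 tcp [ 0.5739 -0.0409  0.1111] mill -13.5 -28.3 F [ 5.8 -1.  -4.5] w -0.0002 q6 [-0.22  0.31  1.63 -0.    1.2  -1.66]
axes x,y,z in mill [(np.float64(1.0), np.float64(0.0), np.float64(-0.001)), (np.float64(-0.001), np.float64(-0.001), np.float64(-1.0)), (np.float64(-0.0), np.float64(1.0), np.float64(-0.001))]
```

Lever against its end stop (5.8 N, knob at x≈-37 mm). I'll back off, rise over the knob and go to the green button.

carry_out --increments '[[[8,0,0],[0,0,0],0],[[18,-5,0],[0,0,0],0],[[20,-30,0],[0,0,0],0],[[20,-60,0],[0,0,0],0],[[10,-80,0],[0,0,0],0],[[-10,-85,-2],[0,0,0],0],[[-35,-85,-4],[0,0,0],0],[[-60,-85,-6],[0,0,0],0],[[-80,-85,-7],[0,0,0],0],[[-92,-85,-7],[0,0,0],0],[[-92,-85,-7],[0,0,0],0],[[-92,-85,-7],[0,0,0],0]]'

```text
time_s: 11.85
tcp_pos: [0.4817, -0.0356, 0.1965]
orientation: [0.706, -0.047, 0.047, -0.705]
contact_force: [-0.2, 0.5, -0.3]
grip_width: -0.0001
```

Run:
```python
from h import *
status()
st=robot.get_state();im=snap('wrist','wrist10.png')
b=snap('scene','scene10.png')[:,:,::-1];t=snap('top','top10.png')
z=cv2.resize(b[175:295,300:450],None,fx=5,fy=5,interpolation=cv2.INTER_CUBIC)
w=cv2.convertScaleAbs(im[:,:,::-1],alpha=1.5,beta=20)
cv2.imwrite('pics/c10.png',np.hstack([cv2.resize(z,(400,320)),cv2.copyMakeBorder(cv2.resize(w,(400,250)),0,70,0,0,cv2.BORDER_CONSTANT)]))
c=rays('wrist',st)
h=cv2.cvtColor(np.ascontiguousarray(im[:,:,::-1]),cv2.COLOR_BGR2HSV)
for nm,mk in (('green',(h[:,:,0]>55)&(h[:,:,0]<85)&(h[:,:,1]>110)),('blue',(h[:,:,0]>100)&(h[:,:,0]<125)&(h[:,:,1]>140))):
    n,l,s,cc=cv2.connectedComponentsWithStats(mk.astype(np.uint8))
    for i in range(1,n):
        if s[i,4]>60: print(nm,cc[i],s[i,4],cc[i]and 0 if False else m(cast(c,cc[i],.112)),m(cast(c,cc[i],.0965)))
```

```text
t 11.85 tcp [ 0.4817 -0.0356  0.1965] mill -105.6 -35.3 F [-0.2  0.5 -0.3] w -0.0001 q6 [-0.25  0.02  1.78 -0.    1.35 -1.69]
axes x,y,z in mill [(np.float64(1.0), np.float64(0.0), np.float64(-0.001)), (np.float64(-0.001), np.float64(-0.001), np.float64(-1.0)), (np.float64(-0.0), np.float64(1.0), np.float64(-0.001))]
green [322.09912536 197.83090379] 343 (np.float64(-106.0), np.float64(-33.8)) (np.float64(-101.5), np.float64(-33.7))
blue [354.92839671 187.26906827] 4497 (np.float64(-114.6), np.float64(-8.3)) (np.float64(-110.6), np.float64(-6.6))
blue [614.94425087 380.90766551] 574 (np.float64(72.9), np.float64(241.9)) (np.float64(88.5), np.float64(259.1))
```

View pics/c10.png

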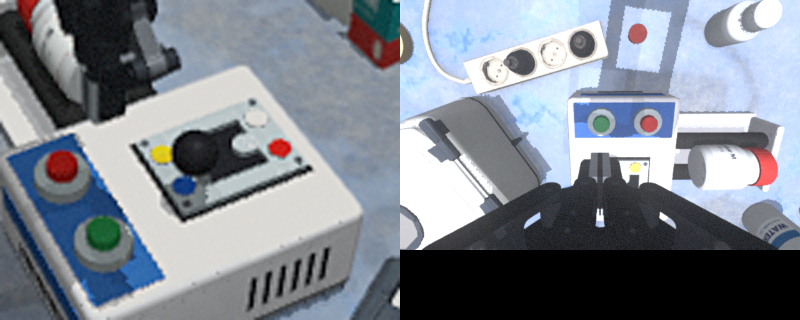

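carry_out --increments '[[[0,15,0],[0,0,0],0],[[0,40,0],[0,0,0],0],[[1,62,0],[0,0,0],0],[[1,76,0],[0,0,0],0],[[1,81,0],[0,0,0],0],[[1,82,0],[0,0,0],0],[[1,82,0],[0,0,0],0]]'

```text
time_s: 12.58
tcp_pos: [0.4843, -0.0361, 0.1146]
orientation: [0.706, -0.047, 0.047, -0.705]
contact_force: [0.4, -0.4, -0.2]
grip_width: 0.0001
```

Run:
```python
from h import *
status()
b=snap('scene','scene11.png')[:,:,::-1]
cv2.imwrite('pics/c11.png',cv2.resize(b[175:295,290:410],None,fx=5,fy=5,interpolation=cv2.INTER_CUBIC))
```

```text
t 12.58 tcp [ 0.4843 -0.0361  0.1146] mill -102.9 -35.5 F [ 0.4 -0.4 -0.2] w 0.0001 q6 [-0.25  0.12  1.85 -0.    1.17 -1.69]
axes x,y,z in mill [(np.float64(1.0), np.float64(0.0), np.float64(-0.001)), (np.float64(-0.001), np.float64(-0.001), np.float64(-1.0)), (np.float64(-0.0), np.float64(1.0), np.float64(-0.001))]
```

View pics/c11.png

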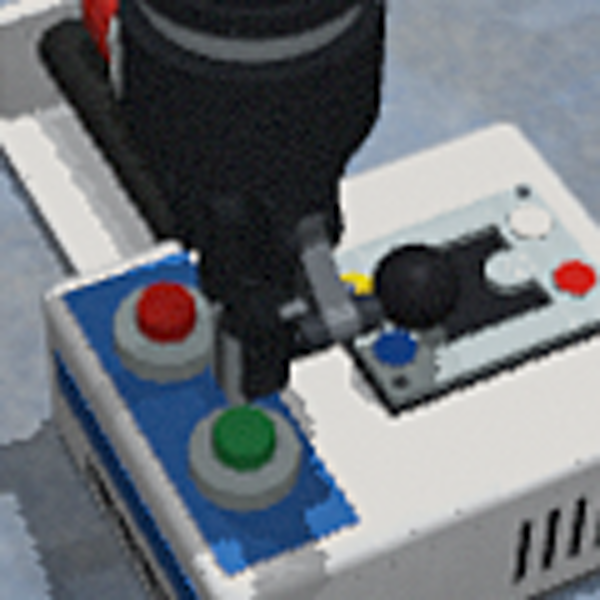

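carry_out --increments '[[[-3,5,0],[0,0,0],0],[[-3,11,0],[0,0,0],0],[[-3,15,0],[0,0,0],0],[[-3,18,0],[0,0,0],0],[[-3,20,0],[0,0,0],0],[[-3,22,0],[0,0,0],0],[[-3,24,0],[0,0,0],0],[[-3,26,0],[0,0,0],0],[[-3,26,0],[0,0,0],0],[[-3,26,0],[0,0,0],0]]'

```text
time_s: 13.47
tcp_pos: [0.4819, -0.0359, 0.0895]
orientation: [0.706, -0.047, 0.047, -0.705]
contact_force: [-0.5, -0.4, 1.7]
grip_width: 0.0001
```

Run:
```python
from h import *
status()
b=snap('scene','scene12.png')[:,:,::-1]
cv2.imwrite('pics/c12.png',cv2.resize(b[175:295,290:410],None,fx=5,fy=5,interpolation=cv2.INTER_CUBIC))
```

```text
t 13.47 tcp [ 0.4819 -0.0359  0.0895] mill -105.3 -35.6 F [-0.5 -0.4  1.7] w 0.0001 q6 [-0.25  0.15  1.88 -0.    1.11 -1.69]
axes x,y,z in mill [(np.float64(1.0), np.float64(0.0), np.float64(0.001)), (np.float64(0.001), np.float64(-0.001), np.float64(-1.0)), (np.float64(-0.0), np.float64(1.0), np.float64(-0.001))]
```

View pics/c12.png

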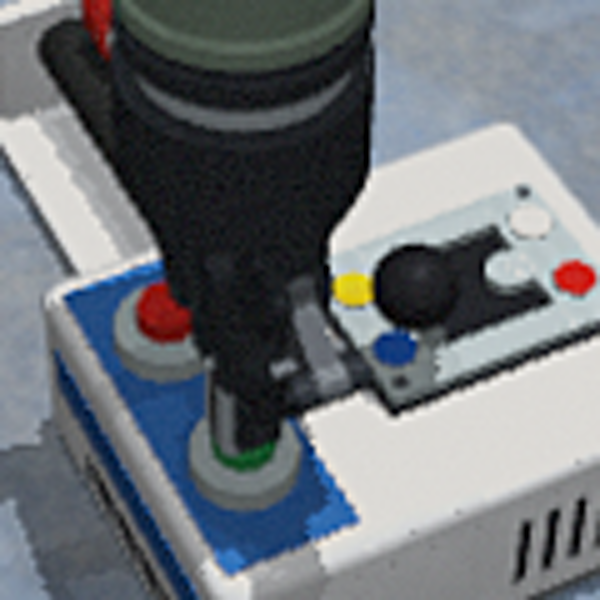

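carry_out --increments '[[[0,2,0],[0,0,0],0],[[0,4,0],[0,0,0],0],[[0,5,0],[0,0,0],0],[[0,6,0],[0,0,0],0],[[0,6,0],[0,0,0],0]]'

```text
time_s: 13.93
tcp_pos: [0.4821, -0.036, 0.0844]
orientation: [0.706, -0.046, 0.047, -0.705]
contact_force: [-3.3, 0.3, 8.6]
grip_width: 0.0001
```

Run:
```python
from h import *
status()
b=snap('scene','scene13.png')[:,:,::-1]
cv2.imwrite('pics/c13.png',cv2.resize(b[175:295,290:410],None,fx=5,fy=5,interpolation=cv2.INTER_CUBIC))
```

```text
t 13.93 tcp [ 0.4821 -0.036   0.0844] mill -105.1 -35.6 F [-3.3  0.3  8.6] w 0.0001 q6 [-0.25  0.16  1.88 -0.    1.1  -1.69]
axes x,y,z in mill [(np.float64(1.0), np.float64(0.0), np.float64(0.001)), (np.float64(0.001), np.float64(-0.001), np.float64(-1.0)), (np.float64(-0.0), np.float64(1.0), np.float64(-0.001))]
```

View pics/c13.png

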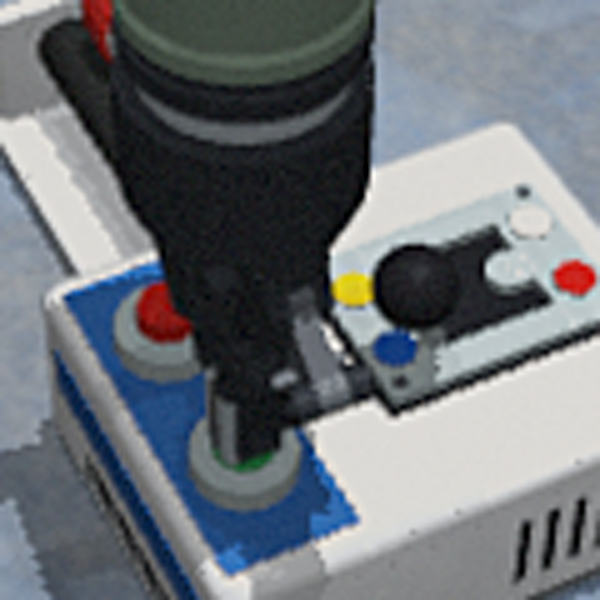

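8.6 N, which is above the 5 N needed for full travel. I'll push slightly more to confirm it has bottomed out, then release.

carry_out --increments '[[[0,2,0],[0,0,0],0],[[0,3,0],[0,0,0],0],[[0,3,0],[0,0,0],0],[[0,3,0],[0,0,0],0]]'

```text
time_s: 14.32
tcp_pos: [0.4822, -0.036, 0.0842]
orientation: [0.706, -0.047, 0.047, -0.705]
contact_force: [-8.6, 2.8, 20.9]
grip_width: -0.0001
```

carry_out --increments '[[[0,-4,0],[0,0,0],0],[[0,-12,0],[0,0,0],0],[[0,-30,0],[0,0,0],0],[[0,-60,0],[0,0,0],0],[[-10,-90,0],[0,0,0],0],[[-40,-120,0],[0,0,0],0],[[-70,-130,0],[0,0,0],0],[[-80,-130,0],[0,0,0],0],[[-80,-130,0],[0,0,0],0],[[-80,-130,0],[0,0,0],0]]'

```text
time_s: 15.15
tcp_pos: [0.4028, -0.0252, 0.2134]
orientation: [0.706, -0.046, 0.047, -0.705]
contact_force: [0.1, -0.2, -0.7]
grip_width: -0.0001
```

Run:
```python
from h import *
status()
b=snap('scene','scene14.png')[:,:,::-1];t=snap('top','top14.png')
cv2.imwrite('pics/c14.png',np.hstack([cv2.resize(b[175:295,200:410],None,fx=3,fy=3,interpolation=cv2.INTER_CUBIC)]))
def blobs(im,lo,hi,smin):
    h=cv2.cvtColor(im,cv2.COLOR_RGB2HSV) if False else cv2.cvtColor(np.ascontiguousarray(im),cv2.COLOR_BGR2HSV)
    mk=((h[:,:,0]>=lo)&(h[:,:,0]<=hi)&(h[:,:,1]>120)).astype(np.uint8);n,l,s,c=cv2.connectedComponentsWithStats(mk)
    return [(tuple(c[i].round(1)),int(s[i,4])) for i in range(1,n) if s[i,4]>25]
a=cv2.imread('pics/scene0.png')
for nm,lo,hi in (('green',55,85),('red',0,6)):
    print(nm,blobs(a[150:320,200:450],lo,hi,0),'\n  now',blobs(b[150:320,200:450],lo,hi,0))
```

```text
t 15.15 tcp [ 0.4028 -0.0252  0.2134] mill -185.2 -35.5 F [ 0.1 -0.2 -0.7] w -0.0001 q6 [-0.28 -0.18  1.93 -0.    1.4  -1.71]
axes x,y,z in mill [(np.float64(1.0), np.float64(0.001), np.float64(0.001)), (np.float64(0.001), np.float64(-0.001), np.float64(-1.0)), (np.float64(-0.001), np.float64(1.0), np.float64(-0.001))]
green [((np.float64(138.4), np.float64(112.2)), 120)] 
  now [((np.float64(138.4), np.float64(112.2)), 119)]
red [((np.float64(115.8), np.float64(20.7)), 206), ((np.float64(239.7), np.float64(40.8)), 143), ((np.float64(204.5), np.float64(80.1)), 41), ((np.float64(122.9), np.float64(87.0)), 105), ((np.float64(66.3), np.float64(143.4)), 202)] 
  now [((np.float64(115.6), np.float64(21.0)), 210), ((np.float64(239.9), np.float64(40.9)), 145), ((np.float64(204.5), np.float64(80.1)), 41), ((np.float64(122.9), np.float64(86.9)), 103), ((np.float64(66.3), np.float64(143.6)), 211)]
```

View pics/c14.png

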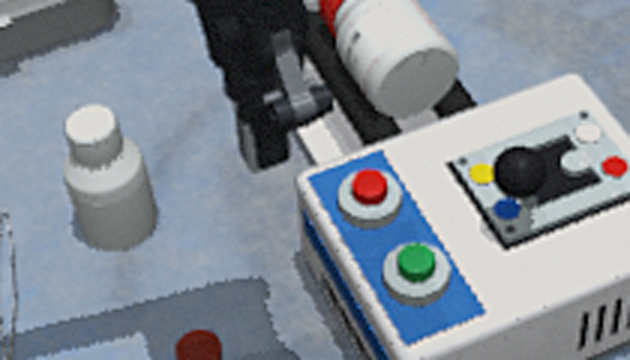

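View pics/scene14.png

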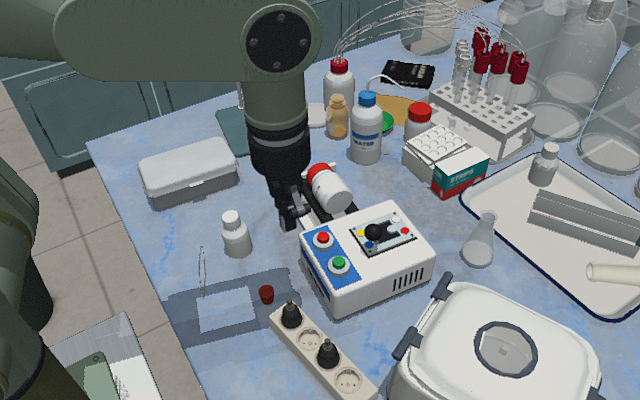

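The button bottomed out: force rose from 8.6 to 20.9 N with no further travel. The scene shows both buttons up, the knob by the blue tag, the jar, bottles and stopper unmoved, and the gripper clear. Handing in.

```bash
python3 -c "
from workcell import robot
print(robot.close_job())"
```

```text
the job is handed in; nothing more can be done
None
```

The lever is home in the blue-tagged slot (near end of the right arm). The green button was pressed fully down and let go after that, and I handed the job in at about 15 s of the 61 s. No verdict was reported.

**Lever:** I pushed the knob with the outside of the shut fingers: out of the left arm, across the passage and into the slot. It met the end stop at 5.8 N, and the pictures put the knob within about 2 mm of its home position.

**Start button:** the force rose from 8.6 to 20.9 N with no further travel, so it was at the bottom of its stroke. The button looked fully up again afterwards.

**Last check before hand-in:**
- The knob was still at the blue tag and both buttons were up.
- The red lid of the jar and the stopper were within half a pixel of where they started. I judged the two bottles by eye, and they looked unmoved.
- The force reading was near zero, with the gripper clear of everything.

**Disagreement:** the fingertips appeared about 17–25 mm above the reported tool point. My first push therefore rode on top of the knob (about 7 N upward, knob moved about 4 mm). I backed off and repeated it about 22 mm lower.

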